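Clear the bench hook and set the walnut block for sawing

ROBOT

A 7-joint arm with a two-finger parallel gripper is mounted at the origin on a cart in front of the work surface, level with it; the furniture and walls round the work are solid. World frame = base frame: x ahead of the robot, y to its left, z up, the work surface at z = 0. Lengths are in m, angles in rad, forces in N, time in s.
With the tool pointing down it reaches from about 0.35 to 0.9 m from the base axis. Payload 8.1 kg.
Tool frame: the origin (TCP) lies midway between the tips of the shut fingers; the grasp point (between the pads) lies 19 mm behind it; z points along the fingers, y is the line along which they close (so a half turn about z gives the same grasp; the last joint's range is limited). The gripper opens to 92 mm and grips with 3 to 60 N. Pads are 19 mm wide; open, the fingers measure 130 mm over their backs; the gripper's body (75 mm by 190 mm) begins 47 mm behind the grasp point.
Start: joints at [-1.207, 0.434, 0.025, 1.573, -0.012, 1.134, -0.075], TCP at [0.281, 0.558, 0.227] pointing down, gripper open.
Joint ranges: [-2.62, 2.62], [-0.44, 2.09], [-1.27, 1.32], [0.08, 2.57], [-1.32, 4.46], [0.12, 2], [-2.74, 2.74]. Speed limits (rad/s): [2.22, 2.22, 3.01, 3.01, 3.14, 3.14, 3.14].

INTERFACE

Orientations are given as a rotation vector (axis times angle).
In Python, from cell import readout, get_image, calibration, ticket gives the robot as it stands. The module is installed in compiled form; this text tells all that it offers.
- The arm moves only by the tool move_arm, never from a script. Its argument "series" is a list of rows, each a list of 6 numbers: the shift along the world's x, y, z as a fraction of full scale, then the turn, a rotation vector about the world's x, y, z as a fraction of full scale. A call has 1 to 5 rows; each row is the pose to reach, as a shift and turn from the pose commanded when the call began; what a row does not reach only later rows make up. Full scale, the value 1, is 0.75 m for a shift and 60 degrees for a turn. A row lasts 1/10 s, in which the tool goes at most 50 mm and 8.59 degrees, less where a joint would pass 70% of its speed; a pose out of reach is approached as far as the arm can. A call with a number of a shift or a turn outside -1 to 1 is refused whole. A call with a gripper value outside its range is refused whole. "claw" is the opening, from -1 (shut) to 1 (fully open), so that 0 is half open, set as the call begins (left out, the last holds). The fingers move at their own pace and stop on an object; "squeeze" is the grip in N (left out, the last holds). Time passes only in rows, so rows that repeat a pose let the fingers close. It gives the time, the measured TCP pose, the force, the opening and the grip force at its end, in the units of the state.
- readout.observe(): the state, without advancing time (a new reading comes with each control period).
- get_image(name): name is "scene" or "top"; returns (picture, depth): 480x640x3 uint8, red, green, blue; 480x640 float32, m along the optical axis (not along the pixel's ray), 0 where there is no reading.
- calibration(name): a dict with "fx", "fy", "cx", "cy" (pixels), "k1" (the pictures are not rectified: a ray, as slopes to the right and down, at radius r is drawn at 1 + k1 r^2 times it, then the intrinsics apply), "view" (4x4, takes a point from world to camera coordinates). Camera axes: x right, y down, z forward; pixel columns grow to the right and rows downward; lengths in m; the calibration is good to about 2 mm. A picture is of the moment at which its call begins. calibration takes no time and is no camera call.
- ticket.sign_off(): hands the job in; it is judged then, once.
The state is a dict: "clock": time; "joints": joint angles; "dq": joint speeds; "joint_efforts": joint torques, N m; "position": TCP position; "ee_rot": TCP orientation; "force": force on the tool from outside, world axes, zero at the start; "ft_torque": the same for the moment, N m; "width": opening from 0.0 (shut) to 1.0 (fully open); "gripper_force": force on a finger pad.
Only numpy, scipy, OpenCV 4.12 (cv2) and the standard library are available. Lean on these libraries where they do the work, as an engineer would, in place of code of your own. Each camera call takes 0.05 s, during which the arm holds its last target. There are 200 camera calls.

TASK

A light oak offcut was left lying across the bench hook: pick it off and lay it down flat in the blue tray. Then set the dark walnut block flat on the bench hook, in the middle of its board and square to the raised fence, touching the fence or with a gap of no more than about 10 mm. Keep the arm clear of the desk lamp that stands behind the work.

Things in the scene. Friction and masses are not known exactly. Their poses are not given: they have to be found in the camera images.
- bench_hook: Wooden bench hook, fixed to the bench: a flat board 132 (x) x 180 (y) mm, 18 mm thick, with a raised fence on top along its far (+x) edge. Origin: underside of the board, at its centre. In its frame the board's top is at z = 18 mm; the fence's working face is the plane x = +30 mm, looking to -x, and the fence runs from y = -88 to +70 mm and up to z = 48 mm. The free board in front of the fence runs from x = -66 to +30 mm.
- oak_mid (a point): Centre (half-way up) of the light-coloured oak offcut that lies on the bench hook, 45 (x) x 120 (y, its length) x 32 (z) mm, about 0.13 kg, loose. It starts flat on the board with its length pointing roughly at the fence and its front end overhanging the board. Axes are the offcut's own.
- offcut_tray: Open shallow blue metal tray, 160 (x) x 140 (y) mm and 25 mm high over its rounded rim, fixed to the bench; inside 150 x 130 mm. Origin: underside, at its centre; the inner floor is at z = 5 mm.
- walnut_mid (a point): Centre (half-way up) of the dark brown walnut block, 60 (x) x 70 (y) x 22 (z) mm, about 0.07 kg, loose, lying flat on the bench. Axes are the block's own.
- walnut_block: The same dark walnut block; origin at the centre of its underside.
- offcut_oak: The same light oak offcut; origin at the centre of its underside.
- lamp_foot (a point): Foot of the fixed desk lamp behind the work (z = 0); never moves. Base plate 6 mm high, reaching about 75 mm round this point. A thin pole rises to a thick joint 80 mm farther to +y, 0.55 to 0.62 m up; the upper arm runs back from there to -y, 0.6 to 0.86 m up. An elbow or forearm reaching out there strikes it: swing past it with the tool drawn in to within 0.4 m of the base axis.
Things that resemble listed ones, but are neither listed nor needed, are in the scene too. Several things look just like the walnut_block: the one meant starts nearest to the robot's base.

How it is judged:
By the outcome, as a careful person would: the job done as asked, in the order asked, and still so for the second after the job is handed in, with the robot touching nothing.
It also fails if it takes over 59 s, if anything falls off the work surface, if the arm or the gripper's body presses on something with over 40 N, if the wrist force passes 120 N, or if a joint passes its speed limit or range.

## Working session

There is one attempt and no reset: what is moved stays moved. The work goes in short steps, Python scripts to look and compute and a tool call to move; the robot and the scene stay as the last step left them, time stands still between calls to the robot, and variables do not carry over. Pictures are saved under pics/ and viewed, at most 10 in all, crops included, and the job is handed in when it is done.

Besides the shell and the picture viewer there is one more tool, called after "Request:" by a JSON object that holds its "name" and its "arguments". move_arm: Moves the arm, as the interface text tells. Shift numbers are shares of 0.75 m and turn numbers shares of 60 degrees, none past 1 either way. Its arguments: {"type":"object","properties":{"series":{"type":"array"},"claw":{"type":"number"},"squeeze":{"type":"number"}},"required":["series"]}

```bash
mkdir -p pics
cat > h.py <<'E'
import numpy as np,cv2
from cell import readout,get_image,calibration,ticket
def shot(n,f=None):
    p,d=get_image(n)
    if f: cv2.imwrite('pics/'+f,p[:,:,::-1])
    return p,d
def rays(n,uv):
    c=calibration(n);uv=np.asarray(uv,float).reshape(-1,2)
    K=np.array([[c['fx'],0,c['cx']],[0,c['fy'],c['cy']],[0,0,1]])
    s=cv2.undistortPoints(uv.reshape(-1,1,2),K,np.array([c['k1'],0,0,0,0.])).reshape(-1,2)
    V=np.array(c['view']);R=V[:3,:3];t=V[:3,3]
    return -R.T@t,np.c_[s,np.ones(len(s))]@R
def onplane(n,uv,z):
    o,d=rays(n,uv);return o+d*((z-o[2])/d[:,2])[:,None]
def depthpts(n,uv,dep):
    o,d=rays(n,uv);uv=np.asarray(uv,int).reshape(-1,2)
    return o+d*dep[uv[:,1],uv[:,0]][:,None]
E
python3 - <<'E'
from h import *
s=readout.observe();print({k:np.round(v,3) for k,v in s.items()})
for n in('top','scene'):
    p,d=shot(n,n+'0.png');np.savez(n+'0.npz',p=p,d=d);c=calibration(n);V=np.array(c['view']);print(n,c['fx'],c['k1'],-V[:3,:3].T@V[:3,3],V[2,:3])
E
```

```text
{'clock': np.float64(0.0), 'joints': array([-1.207,  0.435,  0.025,  1.574, -0.012,  1.134, -0.075]), 'dq': array([ 0.002, -0.001, -0.001, -0.   , -0.   ,  0.002,  0.001]), 'joint_efforts': array([ 1.0000e-03, -6.6785e+01,  9.8500e-01, -3.1446e+01, -6.1000e-02,
        4.3000e-02,  0.0000e+00]), 'position': array([0.281, 0.558, 0.226]), 'ee_rot': array([-7.270e-01, -3.056e+00,  2.000e-03]), 'force': array([ 0.736,  0.271, -0.072]), 'ft_torque': array([-0.024, -0.03 ,  0.004]), 'gripper_force': np.float64(0.0), 'width': np.float64(0.999)}
top 615.6413153825981 -0.19660790461933816 [0.46514741 0.19133087 1.49941078] [ 0.0608423  -0.01415418 -0.99804703]
scene 584.6404485199176 -0.047953490963040066 [ 0.05022198 -0.77411761  0.73948575] [ 0.38641507  0.74778857 -0.53990337]
```

View pics/top0.png

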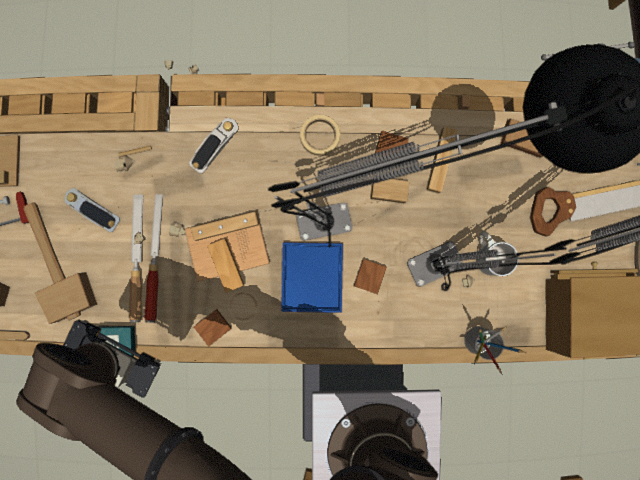

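View pics/scene0.png

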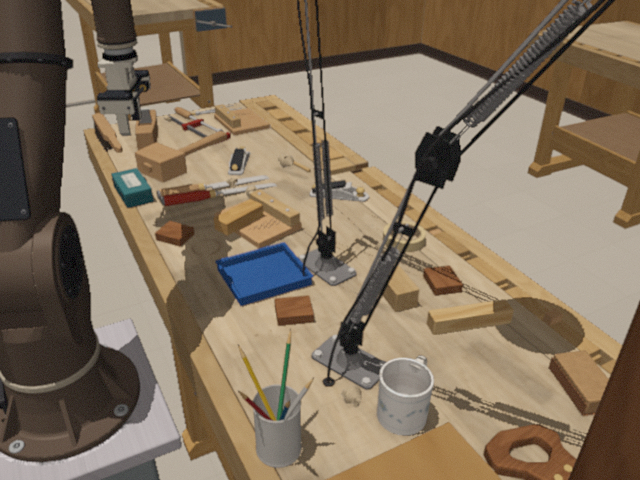

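The top view shows the hook at about (228,245) with the oak at (227,262) on it, and the blue tray at (312,276). Walnut-like blocks are at (212,327), (370,277) and (390,140). Lamp feet are at (325,220) and (433,263).

Run:
```python
from h import *
z=np.load('top0.npz');p,d=z['p'],z['d']
hsv=cv2.cvtColor(p,cv2.COLOR_RGB2HSV)
def comp(mask,box,name,zt):
    m=np.zeros(mask.shape,np.uint8);x0,y0,x1,y1=box;m[y0:y1,x0:x1]=mask[y0:y1,x0:x1]
    m=cv2.morphologyEx(m,cv2.MORPH_OPEN,np.ones((3,3),np.uint8))
    c=max(cv2.findContours(m,cv2.RETR_EXTERNAL,cv2.CHAIN_APPROX_NONE)[0],key=cv2.contourArea)
    P=onplane('top',c.reshape(-1,2)+0.0,zt)[:,:2].astype(np.float32)
    (cx,cy),wh,a=cv2.minAreaRect(P);print(name,np.round([cx,cy,*wh,a,np.hypot(cx,cy)],4))
# height map
v,u=np.mgrid[0:480,0:640];W=depthpts('top',np.c_[u.ravel(),v.ravel()],d).reshape(480,640,3)
np.save('W.npy',W)
Z=W[:,:,2]
print('bench z',[round(float(np.median(Z[a:b,c:e])),4) for a,b,c,e in[(150,160,250,280),(300,320,390,420)]])
blue=((hsv[...,0]>100)&(hsv[...,0]<130)&(hsv[...,1]>120)).astype(np.uint8)
comp(blue,(270,230,360,325),'tray',.025)
for n,b in(('wA',(185,300,240,350)),('wB',(345,250,395,300)),('wC',(370,120,420,160))):
    x0,y0,x1,y1=b;print(n,hsv[(y0+y1)//2,(x0+x1)//2])
    dk=((hsv[...,0]<13)&(hsv[...,1]>110)).astype(np.uint8)
    comp(dk,b,n,.022); comp((Z>.012).astype(np.uint8),b,n+'h',.022)
hook=(180,200,285,300)
comp((Z>.010).astype(np.uint8),hook,'hook all',.018)
comp(((Z>.033)).astype(np.uint8),hook,'high',.049)
cr=cv2.resize(p[200:350,170:400],None,fx=3.4,fy=3.4,interpolation=cv2.INTER_CUBIC);cv2.imwrite('pics/c1.png',cr[:,:,::-1])
zz=np.clip(Z[200:300,180:285]*4000,0,255).astype(np.uint8);cv2.imwrite('pics/z1.png',cv2.resize(cv2.applyColorMap(zz,cv2.COLORMAP_JET),None,fx=5,fy=5,interpolation=0))
print('lamp foot',onplane('top',[[325,220],[433,263]],0.006))
```

```text
bench z [0.0006, 0.0]
tray [ 0.4346  0.1609  0.1436  0.1628 89.767   0.4634]
wA [ 12 155 150]
wA [0.2916 0.394  0.0169 0.0195 0.3781 0.4902]
wAh [ 0.3137  0.4013  0.0606  0.0723 39.7662  0.5094]
wB [ 12 155 135]
wB [4.19100e-01 3.17000e-02 3.55000e-02 1.02000e-02 1.23266e+01 4.20300e-01]
wBh [4.35500e-01 2.24000e-02 6.12000e-02 7.08000e-02 7.11113e+01 4.36100e-01]
wC [ 11 161 114]
wC [ 7.71500e-01 -4.97000e-02  7.40000e-03  7.70000e-03  8.88973e+01
  7.73100e-01]
wCh [ 0.7553 -0.0441  0.0696  0.1165  0.3149  0.7566]
hook all [ 0.4933  0.3703  0.1845  0.1932 13.0009  0.6168]
high [ 0.4637  0.3661  0.1201  0.0473 21.7036  0.5908]
lamp foot [[ 0.57248132  0.12857316  0.006     ]
 [ 0.46664321 -0.13617699  0.006     ]]
```

View pics/c1.png

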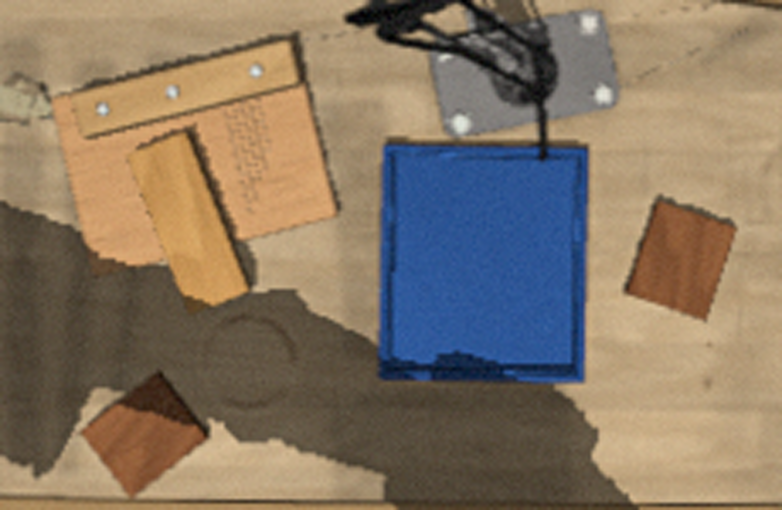

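View pics/z1.png

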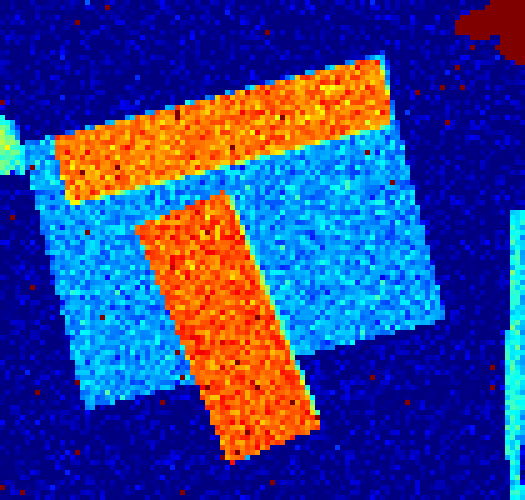

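The crop confirms that walnut B at (370,277) is nearest the base (0.436 m, against 0.509 m for A). The height picture shows the fence above the oak, which leaves a small gap between them. I'll fit the hook frame next.

Run:
```python
from h import *
z=np.load('top0.npz');W=np.load('W.npy');Z=W[:,:,2]
m=np.zeros(Z.shape,np.uint8);m[200:300,180:285]=(Z>.033)[200:300,180:285]
m=cv2.morphologyEx(m,cv2.MORPH_OPEN,np.ones((3,3),np.uint8))
n,L,st,ce=cv2.connectedComponentsWithStats(m)
for i in range(1,n):
    if st[i,4]<100: continue
    c=max(cv2.findContours((L==i).astype(np.uint8),0,1)[0],key=cv2.contourArea).reshape(-1,2)
    zt=.048 if ce[i][1]<240 else .050
    P=onplane('top',c,zt)[:,:2].astype(np.float32);r=cv2.minAreaRect(P);print(ce[i],np.round(r[0],4),np.round(r[1],4),r[2],np.median(Z[L==i]))
    if ce[i][1]<240:
        B=cv2.boxPoints(r);print(np.round(B,4))
# board corners from z picture (5x): right-bottom (443,320), left-bottom (86,409)
uv=np.array([[443,320],[86,409]])/5+[180,200]-.5
P=onplane('top',uv,.018);print('board front corners',np.round(P,4));d=P[1]-P[0];print(np.hypot(*d[:2]),np.degrees(np.arctan2(-d[0],d[1])))
# tray inner centre from depth: rim
m=np.zeros(Z.shape,bool);m[230:325,270:355]=True
for uv in([325,243],[330,232],[327,238],[331,245],[318,205],[280,190]):print(uv,np.round(W[uv[1],uv[0]],3))
```

```text
[279.09174312 204.77981651] [0.604  0.2427] [0.0308 0.0262] 89.91484069824219 0.5890723536193382
[[0.5909 0.2273]
 [0.6171 0.2272]
 [0.6171 0.2581]
 [0.591  0.2581]]
[224.21160043 225.7132116 ] [0.556  0.3689] [0.0329 0.1598] 13.909004211425781 0.0479233784102735
[[0.5209 0.4425]
 [0.5593 0.2874]
 [0.5912 0.2953]
 [0.5528 0.4504]]
[225.16666667 265.02169625] [0.4637 0.366 ] [0.12   0.0473] 21.7036190032959 0.05006323255849188
board front corners [[0.467  0.2663 0.018 ]
 [0.424  0.4389 0.018 ]]
0.17787413291589882 14.00137505865568
[325, 243] [0.516 0.129 0.019]
[330, 232] [0.543 0.117 0.008]
[327, 238] [0.529 0.124 0.002]
[331, 245] [0.511 0.115 0.024]
[318, 205] [ 0.61   0.145 -0.006]
[280, 190] [0.58  0.221 0.552]
```

Request:
{"name": "move_arm", "arguments": {"series": [[0.122, -0.128, -0.05, 0, 0, 0.404], [0.122, -0.128, -0.05, 0, 0, 0.404], [0.122, -0.128, -0.05, 0, 0, 0.404], [0.122, -0.128, -0.05, 0, 0, 0.404]], "claw": 0.6, "squeeze": 20}}

```text
clock: 0.5
position: [0.3777, 0.4557, 0.1874]
ee_rot: [0.075, 3.14, -0.009]
force: [0.1, -0.9, -0.0]
width: 0.804
gripper_force: 0.0
```

Request:
{"name": "move_arm", "arguments": {"series": [[0.122, -0.128, -0.05, 0, 0, 0.404], [0.122, -0.128, -0.05, 0, 0, 0.404], [0.122, -0.128, -0.05, 0, 0, 0.404], [0.122, -0.128, -0.05, 0, 0, 0.404]]}}

```text
clock: 0.9
position: [0.4683, 0.3596, 0.1499]
ee_rot: [0.584, -3.086, 0.007]
force: [-0.0, 0.2, -1.0]
width: 0.801
gripper_force: 0.0
```

```bash
cat >> h.py <<'E'
from scipy.spatial.transform import Rotation as Ro
def st():
    s=readout.observe();R=Ro.from_rotvec(s['ee_rot']).as_matrix()
    print('t',s['clock'],'pos',np.round(s['position'],4),'ydir',round(float(np.degrees(np.arctan2(R[1,1],R[0,1]))),2),'z',np.round(R[:,2],3),'q',np.round(s['joints'],2),'F',np.round(s['force'],1),'w',s['width'],s['gripper_force']);return s
def go(s,t,yaw):
    R=Ro.from_rotvec(s['ee_rot']).as_matrix();yd=np.radians(yaw)
    T=np.c_[np.cross([np.cos(yd),np.sin(yd),0],[0,0,-1]),[np.cos(yd),np.sin(yd),0],[0,0,-1]]
    print('shift',np.round((np.array(t)-s['position'])/.75,4),'turn',np.round(np.degrees(Ro.from_matrix(T@R.T).as_rotvec())/60,4))
E
python3 - <<'E'
from h import *
s=st();go(s,[.464,.366,.025],111.7);shot('scene','s1.png')
E
```

```text
t 0.9 pos [0.4683 0.3596 0.1499] ydir 111.44 z [-0.    -0.005 -1.   ] q [-0.67  0.46 -0.11  1.74  0.06  0.95  1.14] F [-0.   0.2 -1. ] w 0.8005184737408454 0.0
shift [-0.0057  0.0085 -0.1665] turn [ 0.0046 -0.0002  0.0043]
```

View pics/s1.png

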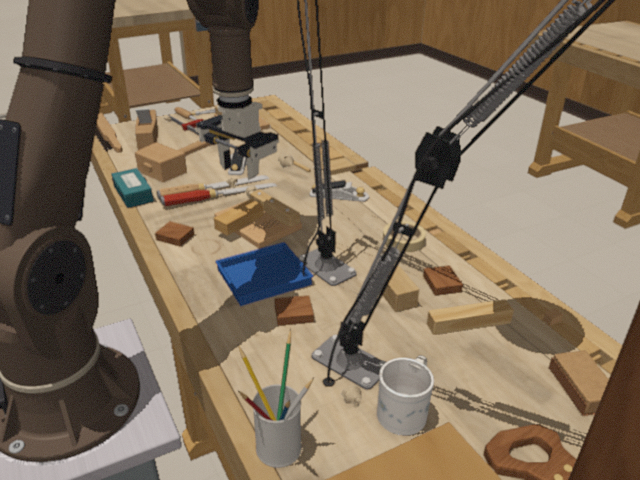

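The scene shows the gripper at about (245,145), above the hook, with the lamp pole clear to its right. I'll come down partway and check that it settles.

Request:
{"name": "move_arm", "arguments": {"series": [[0, 0, -0.06, 0, 0, 0], [0, 0, -0.09, 0, 0, 0], [0, 0, -0.09, 0, 0, 0], [0, 0, -0.09, 0, 0, 0]]}}

```text
clock: 1.35
position: [0.4635, 0.3674, 0.0848]
ee_rot: [0.593, -3.085, -0.001]
force: [-0.0, 0.1, 1.0]
width: 0.799
gripper_force: 0.0
```

Run:
```python
from h import *
s=st();go(s,[.464,.366,.025],111.7)
p,d=shot('top','t1.png')
cv2.imwrite('pics/t1c.png',cv2.resize(p[180:340,160:360],None,fx=3.5,fy=3.5,interpolation=cv2.INTER_CUBIC)[:,:,::-1])
```

```text
t 1.35 pos [0.4635 0.3674 0.0848] ydir 111.77 z [-0.001  0.    -1.   ] q [-0.68  0.54 -0.11  1.8   0.08  0.81  1.12] F [-0.   0.1  1. ] w 0.7987703371062558 0.0
shift [ 0.0006 -0.0019 -0.0797] turn [-0.0003 -0.0005 -0.0012]
```

View pics/t1c.png

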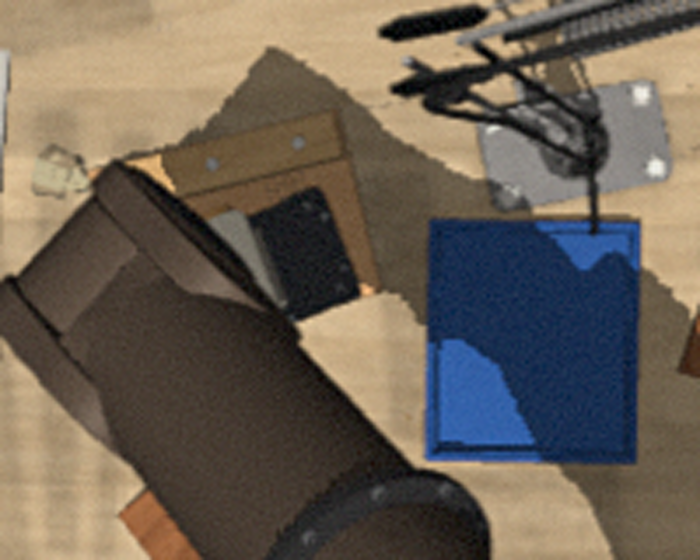

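The top crop is blocked by the arm, with the right finger visible at (310,250) clear of the fence. The pose matches the plan, so I'll go down and grip.

Request:
{"name": "move_arm", "arguments": {"series": [[0, -0.002, -0.04, 0, 0, 0], [0, -0.002, -0.078, 0, 0, 0], [0, -0.002, -0.078, 0, 0, 0], [0, -0.002, -0.078, 0, 0, 0]]}}

```text
clock: 1.8
position: [0.4647, 0.3655, 0.0272]
ee_rot: [-0.592, 3.084, 0.001]
force: [0.2, 0.4, 0.7]
width: 0.799
gripper_force: 0.0
```

Request:
{"name": "move_arm", "arguments": {"series": [[0, 0, 0, 0, 0, 0], [0, 0, 0, 0, 0, 0], [0, 0, 0, 0, 0, 0], [0, 0, 0, 0, 0, 0], [0, 0, 0, 0, 0, 0]], "claw": -1, "squeeze": 20}}

```text
clock: 2.3
position: [0.4646, 0.3651, 0.0264]
ee_rot: [-0.592, 3.084, 0.001]
force: [-0.8, -0.1, 5.4]
width: 0.492
gripper_force: 20.0
```

Request:
{"name": "move_arm", "arguments": {"series": [[0, 0, 0, 0, 0, 0], [0, 0, 0, 0, 0, 0]]}}

```text
clock: 2.5
position: [0.4645, 0.365, 0.0264]
ee_rot: [-0.592, 3.085, 0.001]
force: [-1.6, -0.1, 5.2]
width: 0.49
gripper_force: 20.0
```

Request:
{"name": "move_arm", "arguments": {"series": [[0, 0, 0.03, 0, 0, 0], [0, 0, 0.07, 0, 0, 0], [0, 0, 0.11, 0, 0, 0], [0, 0, 0.15, 0, 0, 0], [0, 0, 0.18, 0, 0, 0]]}}

```text
clock: 3.0
position: [0.4645, 0.3647, 0.1625]
ee_rot: [-0.592, 3.084, 0.001]
force: [0.5, 0.7, -1.6]
width: 0.49
gripper_force: 20.0
```

Request:
{"name": "move_arm", "arguments": {"series": [[-0.03, -0.035, 0, 0, 0, -0.06], [-0.07, -0.08, 0, 0, 0, -0.13], [-0.11, -0.12, 0, 0, 0, -0.21], [-0.15, -0.17, 0, 0, 0, -0.28], [-0.18, -0.21, 0, 0, 0, -0.362]]}}

```text
clock: 3.5
position: [0.327, 0.2049, 0.1604]
ee_rot: [-0.005, -3.14, 0.002]
force: [-0.4, 0.0, -0.7]
width: 0.489
gripper_force: 20.0
```

Run:
```python
from h import *
s=st();go(s,[.4346,.161,.165],90);shot('scene','s2.png')
```

```text
t 3.5 pos [0.327  0.2049 0.1604] ydir 89.83 z [-0.001 -0.001 -1.   ] q [-0.65  0.13 -0.06  2.2   0.01  0.81  0.86] F [-0.4  0.  -0.7] w 0.4888850358068418 19.971776604652405
shift [ 0.1434 -0.0585  0.0062] turn [ 0.001  -0.0011  0.0028]
```

View pics/s2.png

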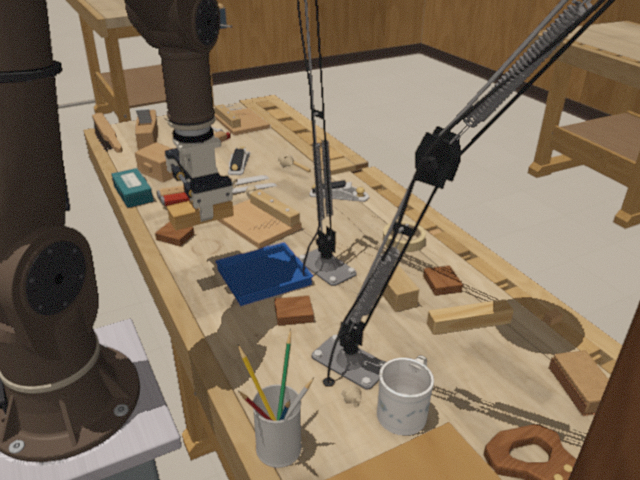

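Request:
{"name": "move_arm", "arguments": {"series": [[0.05, -0.02, 0, 0, 0, 0], [0.1, -0.045, 0, 0, 0, 0], [0.132, -0.061, 0, 0, 0, 0], [0.132, -0.061, -0.04, 0, 0, 0], [0.132, -0.061, -0.08, 0, 0, 0]]}}

```text
clock: 4.05
position: [0.4299, 0.1611, 0.1005]
ee_rot: [0.002, 3.139, 0.001]
force: [-0.6, 0.8, -1.9]
width: 0.486
gripper_force: 20.0
```

Request:
{"name": "move_arm", "arguments": {"series": [[0, 0, -0.03, 0, 0, 0], [0, 0, -0.06, 0, 0, 0], [0, 0, -0.09, 0, 0, 0], [0, 0, -0.104, 0, 0, 0], [0, 0, -0.108, 0, 0, 0]]}}

```text
clock: 4.55
position: [0.4277, 0.1611, 0.0188]
ee_rot: [0.001, -3.14, 0.001]
force: [-0.9, 0.4, -0.9]
width: 0.485
gripper_force: 20.0
```

Run:
```python
from h import *
s=st();go(s,[.428,.161,.012],90)
```

```text
t 4.55 pos [0.4277 0.1611 0.0188] ydir 90.02 z [-0.002 -0.001 -1.   ] q [-0.49  0.48  0.01  2.18 -0.01  0.49  1.11] F [-0.9  0.4 -0.9] w 0.48463175528828567 19.974634051322937
shift [ 0.0004 -0.0002 -0.0091] turn [ 0.0009 -0.0018 -0.0004]
```

Request:
{"name": "move_arm", "arguments": {"series": [[0, 0, -0.004, 0, 0, 0], [0, 0, -0.007, 0, 0, 0], [0, 0, -0.007, 0, 0, 0], [0, 0, -0.007, 0, 0, 0]]}}

```text
clock: 4.95
position: [0.4286, 0.1616, 0.015]
ee_rot: [-0.0, 3.141, 0.001]
force: [0.3, -0.3, -1.1]
width: 0.488
gripper_force: 20.0
```

Request:
{"name": "move_arm", "arguments": {"series": [[0, 0, 0, 0, 0, 0], [0, 0, 0, 0, 0, 0], [0, 0, 0, 0, 0, 0]], "claw": 0.3}}

```text
clock: 5.25
position: [0.4285, 0.1615, 0.0147]
ee_rot: [-0.0, 3.141, 0.0]
force: [0.1, 1.0, 0.6]
width: 0.642
gripper_force: 0.0
```

Request:
{"name": "move_arm", "arguments": {"series": [[0, 0, 0.03, 0, 0, 0], [0, 0, 0.07, 0, 0, 0], [0, 0, 0.12, 0, 0, 0], [0, 0, 0.16, 0, 0, 0], [0, 0, 0.18, 0, 0, 0]]}}

```text
clock: 5.75
position: [0.4293, 0.1618, 0.1522]
ee_rot: [-0.0, 3.138, 0.003]
force: [0.3, -0.4, -0.4]
width: 0.65
gripper_force: 0.0
```

Request:
{"name": "move_arm", "arguments": {"series": [[-0.02, -0.02, 0, 0, 0, -0.14], [-0.04, -0.04, 0, 0, 0, -0.28], [-0.066, -0.06, 0, 0, 0, -0.42], [-0.066, -0.08, 0, 0, 0, -0.56], [-0.066, -0.093, 0, 0, 0, -0.7]], "claw": 1}}

```text
clock: 6.25
position: [0.3781, 0.0907, 0.1496]
ee_rot: [-1.135, -2.929, -0.0]
force: [0.3, -0.6, -0.9]
width: 0.989
gripper_force: 0.0
```

Request:
{"name": "move_arm", "arguments": {"series": [[0, -0.02, 0, 0, 0, -0.14], [0, -0.04, 0, 0, 0, -0.28], [0, -0.06, 0, 0, 0, -0.42], [0, -0.08, 0, 0, 0, -0.56], [0, -0.093, 0, 0, 0, -0.7]]}}

```text
clock: 6.75
position: [0.3786, 0.0209, 0.1496]
ee_rot: [2.11, 2.328, 0.0]
force: [0.5, -0.2, -0.1]
width: 1.004
gripper_force: 0.0
```

Request:
{"name": "move_arm", "arguments": {"series": [[0, 0, 0, 0, 0, -0.14], [0, 0, 0, 0, 0, -0.28], [0, 0, 0, 0, 0, -0.41], [0, 0, 0, 0, 0, -0.41]]}}

```text
clock: 7.15
position: [0.3787, 0.0219, 0.1496]
ee_rot: [2.553, 1.831, 0.0]
force: [-0.2, 1.5, -0.0]
width: 1.0
gripper_force: 0.0
```

Run:
```python
from h import *
s=st()
p,d=shot('scene','s3.png');pt,dt=shot('top')
np.savez('t3.npz',p=pt,d=dt)
v,u=np.mgrid[0:480,0:640];W=depthpts('top',np.c_[u.ravel(),v.ravel()],dt).reshape(480,640,3);Z=W[...,2]
m=np.zeros(Z.shape,np.uint8);m[250:300,345:395]=((Z>.012)&(Z<.032))[250:300,345:395]
m=cv2.morphologyEx(m,cv2.MORPH_OPEN,np.ones((3,3),np.uint8))
c=max(cv2.findContours(m,0,1)[0],key=cv2.contourArea).reshape(-1,2)
r=cv2.minAreaRect(onplane('top',c,.022)[:,:2].astype(np.float32));print(r)
m=np.zeros(Z.shape,np.uint8);m[235:320,280:345]=((Z>.03)&(Z<.047))[235:320,280:345]
c=max(cv2.findContours(m,0,1)[0],key=cv2.contourArea).reshape(-1,2)
print('oak',cv2.minAreaRect(onplane('top',c,.037)[:,:2].astype(np.float32)),np.median(Z[m>0]))
go(s,[.4355,.0224,.08],-19)
cv2.imwrite('pics/t3c.png',cv2.resize(pt[200:340,170:400],None,fx=3.4,fy=3.4)[:,:,::-1])
```

```text
t 7.15 pos [0.3787 0.0219 0.1496] ydir -18.72 z [ 0.  0. -1.] q [-0.53  0.13  0.37  2.25 -0.07  0.77 -0.44] F [-0.2  1.5 -0. ] w 0.9995338628017839 0.0
((0.4393751919269562, 0.03167644143104553), (0.041221734136343, 0.06917881220579147), 71.2988052368164)
oak ((0.42769232392311096, 0.16359573602676392), (0.04275193065404892, 0.11858051270246506), 89.861328125) 0.03691989268909046
shift [ 0.0757  0.0007 -0.0927] turn [-0.0001  0.0001 -0.0047]
```

View pics/t3c.png

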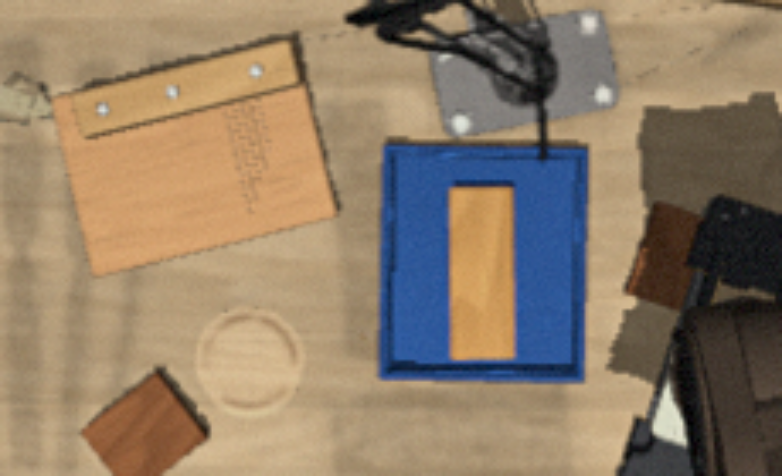

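The crop shows the oak flat and central in the tray at about (482,272), and the hook is clear. Now I'll grasp the walnut and fit the bare board.

Request:
{"name": "move_arm", "arguments": {"series": [[0.04, 0, 0, 0, 0, -0.004], [0.076, 0.001, 0, 0, 0, -0.004], [0.076, 0.001, -0.05, 0, 0, -0.004], [0.076, 0.001, -0.11, 0, 0, -0.004], [0.076, 0.001, -0.11, 0, 0, -0.004]]}}

```text
clock: 7.75
position: [0.4323, 0.022, 0.0632]
ee_rot: [-2.549, -1.83, 0.013]
force: [-1.6, -0.3, 0.5]
width: 1.002
gripper_force: 0.0
```

Run:
```python
from h import *
s=st();go(s,[.4355,.0224,.008],-19)
z=np.load('t3.npz');p,d=z['p'],z['d']
v,u=np.mgrid[0:480,0:640];Z=depthpts('top',np.c_[u.ravel(),v.ravel()],d).reshape(480,640,3)[...,2]
th=np.radians(13.9)
for lo,zt,nm in((.010,.018,'board'),(.033,.048,'fence')):
    m=np.zeros(Z.shape,np.uint8);m[205:300,183:275]=(Z>lo)[205:300,183:275]
    m=cv2.morphologyEx(m,cv2.MORPH_OPEN,np.ones((3,3),np.uint8))
    n,L,stt,ce=cv2.connectedComponentsWithStats(m);i=1+np.argmax(stt[1:,4]);m=(L==i).astype(np.uint8)
    c=cv2.findContours(m,0,1)[0][0].reshape(-1,2);r=cv2.minAreaRect(onplane('top',c,zt)[:,:2].astype(np.float32));print(nm,r,np.round(cv2.boxPoints(r),4).tolist())
```

```text
t 7.75 pos [0.4323 0.022  0.0632] ydir -18.65 z [-0.009 -0.002 -1.   ] q [-0.44  0.38  0.33  2.22 -0.22  0.58 -0.27] F [-1.6 -0.3  0.5] w 1.0022824262490069 0.0
shift [ 0.0042  0.0005 -0.0735] turn [ 0.0022 -0.0082 -0.0058]
board ((0.5092436075210571, 0.36912187933921814), (0.132090225815773, 0.18666903674602509), 13.904305458068848) [[0.4226999878883362, 0.4438999891281128], [0.4675999879837036, 0.26269999146461487], [0.59579998254776, 0.29440000653266907], [0.5508999824523926, 0.475600004196167]]
fence ((0.5560579895973206, 0.3688903748989105), (0.03284746780991554, 0.15975119173526764), 13.909003257751465) [[0.5209000110626221, 0.4424999952316284], [0.5593000054359436, 0.2874000072479248], [0.5911999940872192, 0.2953000068664551], [0.5527999997138977, 0.4503999948501587]]
```

Request:
{"name": "move_arm", "arguments": {"series": [[0.002, 0, -0.04, 0, 0, 0], [0.002, 0, -0.074, 0, 0, 0], [0.002, 0, -0.074, 0, 0, 0], [0.002, 0, -0.074, 0, 0, 0]]}}

```text
clock: 8.15
position: [0.4376, 0.0226, 0.0129]
ee_rot: [-2.554, -1.829, -0.0]
force: [-0.5, 1.2, -0.4]
width: 0.996
gripper_force: 0.0
```

Run:
```python
from h import *
s=st();go(s,[.4355,.0224,.0075],-19)
```

```text
t 8.15 pos [0.4376 0.0226 0.0129] ydir -18.78 z [ 0.  0. -1.] q [-0.38  0.48  0.27  2.25 -0.29  0.45 -0.21] F [-0.5  1.2 -0.4] w 0.9962090238217051 0.0
shift [-0.0028 -0.0003 -0.0072] turn [-0.0003  0.0001 -0.0036]
```

Request:
{"name": "move_arm", "arguments": {"series": [[-0.002, 0, -0.007, 0, 0, -0.003], [-0.002, 0, -0.007, 0, 0, -0.003]]}}

```text
clock: 8.35
position: [0.4362, 0.0229, 0.0072]
ee_rot: [2.557, 1.824, 0.002]
force: [0.1, -0.9, 0.5]
width: 1.0
gripper_force: 0.0
```

Request:
{"name": "move_arm", "arguments": {"series": [[0, 0, 0, 0, 0, 0], [0, 0, 0, 0, 0, 0], [0, 0, 0, 0, 0, 0], [0, 0, 0, 0, 0, 0], [0, 0, 0, 0, 0, 0]], "claw": -1, "squeeze": 15}}

```text
clock: 8.85
position: [0.4359, 0.0227, 0.0064]
ee_rot: [2.558, 1.824, 0.0]
force: [-1.2, 1.2, 5.7]
width: 0.762
gripper_force: 15.0
```

Run:
```python
from h import *
s=st()
```

```text
t 8.85 pos [0.4359 0.0227 0.0064] ydir -19.0 z [ 0.  0. -1.] q [-0.37  0.49  0.26  2.25 -0.3   0.43 -0.2 ] F [-1.2  1.2  5.7] w 0.761727988270181 14.998956620693207
```

Request:
{"name": "move_arm", "arguments": {"series": [[0, 0, 0.03, 0, 0, 0], [0, 0, 0.07, 0, 0, 0], [0, 0, 0.12, 0, 0, 0], [0, 0, 0.16, 0, 0, 0], [0, 0, 0.19, 0, 0, 0]]}}

```text
clock: 9.35
position: [0.436, 0.0225, 0.1505]
ee_rot: [2.558, 1.823, 0.002]
force: [1.0, 0.3, -1.0]
width: 0.762
gripper_force: 15.0
```

Request:
{"name": "move_arm", "arguments": {"series": [[-0.03, 0.02, 0, 0, 0, 0], [-0.06, 0.04, 0, 0, 0, -0.05], [-0.09, 0.06, 0, 0, 0, -0.12], [-0.12, 0.08, 0, 0, 0, -0.22], [-0.13, 0.1, 0, 0, 0, -0.32]]}}

```text
clock: 9.85
position: [0.3356, 0.0976, 0.1484]
ee_rot: [-2.828, -1.366, 0.003]
force: [0.6, 0.7, -0.4]
width: 0.763
gripper_force: 15.0
```

Request:
{"name": "move_arm", "arguments": {"series": [[-0.01, 0.04, 0, 0, 0, -0.06], [-0.02, 0.08, 0, 0, 0, -0.12], [-0.03, 0.12, 0, 0, 0, -0.19], [-0.04, 0.16, 0, 0, 0, -0.26], [-0.05, 0.2, 0, 0, 0, -0.32]]}}

```text
clock: 10.35
position: [0.3001, 0.2486, 0.1487]
ee_rot: [3.017, 0.877, -0.0]
force: [0.2, 0.1, -1.0]
width: 0.759
gripper_force: 15.0
```

Request:
{"name": "move_arm", "arguments": {"series": [[0, 0, 0, 0, 0, -0.1], [0, 0, 0, 0, 0, -0.2], [0, 0, 0, 0, 0, -0.31], [0, 0, 0, 0, 0, -0.31]]}}

```text
clock: 10.75
position: [0.3006, 0.2475, 0.1486]
ee_rot: [3.118, 0.38, -0.001]
force: [-0.3, 0.0, -0.6]
width: 0.761
gripper_force: 15.0
```

Run:
```python
from h import *
s=st();go(s,[.504,.3655,.16],-76.1);shot('scene','s4.png')
```

```text
t 10.75 pos [0.3006 0.2475 0.1486] ydir -76.11 z [-0.    -0.001 -1.   ] q [-1.09  0.15  0.3   2.23 -0.06  0.78 -2.08] F [-0.3  0.  -0.6] w 0.7614448076670927 15.000220835208893
shift [0.2712 0.1574 0.0152] turn [ 0.0005 -0.0003  0.0001]
```

View pics/s4.png

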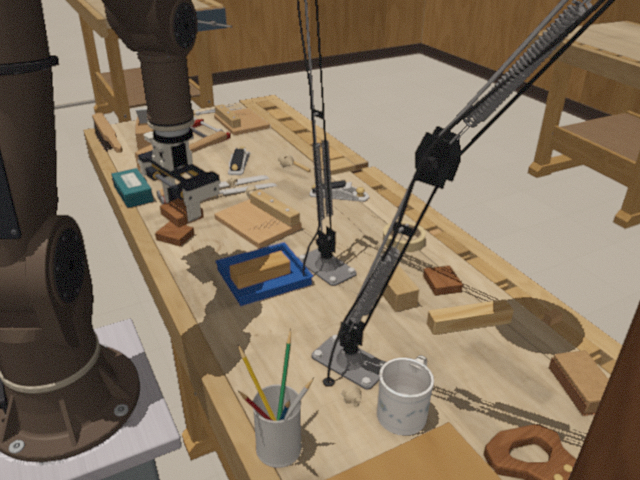

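The scene shows the walnut held at (180,213) and the oak lying in the tray at (260,268). I'll reach out over the hook.

Request:
{"name": "move_arm", "arguments": {"series": [[0.055, 0.032, 0, 0, 0, 0], [0.11, 0.064, 0, 0, 0, 0], [0.165, 0.096, 0, 0, 0, 0], [0.22, 0.128, 0, 0, 0, 0], [0.265, 0.154, 0, 0, 0, 0]]}}

```text
clock: 11.3
position: [0.5016, 0.3641, 0.1483]
ee_rot: [3.117, 0.388, 0.0]
force: [0.6, 0.5, -0.9]
width: 0.764
gripper_force: 15.0
```

Request:
{"name": "move_arm", "arguments": {"series": [[0, 0, -0.03, 0, 0, 0], [0, 0, -0.07, 0, 0, 0], [0, 0, -0.1, 0, 0, 0], [0, 0, -0.1, 0, 0, 0]]}}

```text
clock: 11.7
position: [0.4975, 0.3615, 0.0704]
ee_rot: [3.114, 0.387, -0.009]
force: [-0.6, 0.1, -0.7]
width: 0.762
gripper_force: 15.0
```

Run:
```python
from h import *
s=st();go(s,[.504,.3655,.0245],-76.1)
```

```text
t 11.7 pos [0.4975 0.3615 0.0704] ydir -75.84 z [-0.005 -0.004 -1.   ] q [-0.91  0.59  0.29  1.77 -0.22  0.81 -1.84] F [-0.6  0.1 -0.7] w 0.7619480707856968 14.999038428068161
shift [ 0.0087  0.0053 -0.0612] turn [ 0.0039 -0.0048 -0.0043]
```

Request:
{"name": "move_arm", "arguments": {"series": [[0.004, 0.003, -0.015, 0, 0, 0], [0.004, 0.003, -0.015, 0, 0, 0], [0.004, 0.003, -0.015, 0, 0, 0]]}}

```text
clock: 12.0
position: [0.5031, 0.3658, 0.0633]
ee_rot: [-3.117, -0.383, -0.002]
force: [-0.3, -0.3, 0.7]
width: 0.765
gripper_force: 15.0
```

Run:
```python
from h import *
s=st();go(s,[.504,.3655,.0245],-76.1)
```

```text
t 12.0 pos [0.5031 0.3658 0.0633] ydir -75.97 z [ 0.001  0.001 -1.   ] q [-0.91  0.61  0.28  1.77 -0.23  0.8  -1.84] F [-0.3 -0.3  0.7] w 0.7645080454616566 14.99893918633461
shift [ 0.0013 -0.0003 -0.0517] turn [-0.0007  0.0009 -0.0021]
```

Request:
{"name": "move_arm", "arguments": {"series": [[0, 0, -0.015, 0, 0, -0.001], [0, 0, -0.03, 0, 0, -0.001], [0, 0, -0.043, 0, 0, -0.001], [0, 0, -0.048, 0, 0, -0.001], [0, 0, -0.048, 0, 0, -0.001]]}}

```text
clock: 12.5
position: [0.5021, 0.365, 0.0256]
ee_rot: [3.118, 0.381, -0.002]
force: [-0.1, -0.9, -1.0]
width: 0.763
gripper_force: 15.0
```

Run:
```python
from h import *
s=st();go(s,[.504,.3655,.0245],-76.1)
```

```text
t 12.5 pos [0.5021 0.365  0.0256] ydir -76.07 z [-0.001 -0.001 -1.   ] q [-0.89  0.66  0.27  1.79 -0.24  0.73 -1.82] F [-0.1 -0.9 -1. ] w 0.7627646868244813 14.99905988574028
shift [ 0.0025  0.0006 -0.0014] turn [ 0.001  -0.0011 -0.0005]
```

Request:
{"name": "move_arm", "arguments": {"series": [[0.002, 0.0005, -0.002, 0, 0, 0], [0.002, 0.0005, -0.002, 0, 0, 0], [0.002, 0.0005, -0.002, 0, 0, 0]]}}

```text
clock: 12.8
position: [0.5043, 0.3659, 0.0253]
ee_rot: [-3.118, -0.381, -0.001]
force: [0.8, -0.0, -0.2]
width: 0.759
gripper_force: 15.0
```

Request:
{"name": "move_arm", "arguments": {"series": [[0, 0, 0, 0, 0, 0], [0, 0, 0, 0, 0, 0], [0, 0, 0, 0, 0, 0], [0, 0, 0, 0, 0, 0]], "claw": 1}}

```text
clock: 13.2
position: [0.5041, 0.3658, 0.0251]
ee_rot: [-3.118, -0.381, -0.0]
force: [-0.5, 0.0, -0.8]
width: 0.992
gripper_force: 0.0
```

Request:
{"name": "move_arm", "arguments": {"series": [[0, 0, 0.03, 0, 0, 0], [0, 0, 0.07, 0, 0, 0], [0, 0, 0.12, 0, 0, 0], [0, 0, 0.17, 0, 0, 0], [0, 0, 0.2, 0, 0, 0]]}}

```text
clock: 13.7
position: [0.505, 0.3662, 0.1782]
ee_rot: [-3.117, -0.38, -0.004]
force: [-0.2, -0.3, -0.7]
width: 0.999
gripper_force: 0.0
```

Request:
{"name": "move_arm", "arguments": {"series": [[-0.06, -0.04, 0, 0, 0, 0], [-0.12, -0.08, 0, 0, 0, 0], [-0.18, -0.1, 0, 0, 0, 0], [-0.22, -0.1, 0, 0, 0, 0], [-0.25, -0.1, 0, 0, 0, 0]]}}

```text
clock: 14.2
position: [0.3139, 0.2896, 0.1751]
ee_rot: [-3.118, -0.382, 0.002]
force: [1.3, 0.8, 0.3]
width: 1.002
gripper_force: 0.0
```

Run:
```python
from h import *
s=st()
pt,d=shot('top')
v,u=np.mgrid[0:480,0:640];Z=depthpts('top',np.c_[u.ravel(),v.ravel()],d).reshape(480,640,3)[...,2]
m=np.zeros(Z.shape,np.uint8);m[205:300,183:275]=((Z>.03)&(Z<.06))[205:300,183:275]
hsv=cv2.cvtColor(pt,cv2.COLOR_RGB2HSV)
dk=m*((hsv[...,1]>120)&(pt[...,0]<190)&(hsv[...,0]<14)).astype(np.uint8)
cr=cv2.resize(pt[195:310,175:360],None,fx=4.2,fy=4.2,interpolation=cv2.INTER_CUBIC);cv2.imwrite('pics/t5c.png',cr[:,:,::-1])
# walnut rectangle: high pixels with hook-frame x<30mm
O=np.array([.5085,.3665]);th=np.radians(13.9);R=np.array([[np.cos(th),-np.sin(th)],[np.sin(th),np.cos(th)]])
P=onplane('top',np.c_[u.ravel(),v.ravel()],.040)[:,:2];H=((P-O)@R).reshape(480,640,2)
g=m*(H[...,0]<.031).astype(np.uint8)
c=max(cv2.findContours(cv2.morphologyEx(g,cv2.MORPH_OPEN,np.ones((3,3),np.uint8)),0,1)[0],key=cv2.contourArea).reshape(-1,2)
r=cv2.minAreaRect(onplane('top',c,.040)[:,:2].astype(np.float32));print(r,'hook frame',(np.array(r[0])-O)@R,np.median(Z[g>0]))
```

```text
t 14.2 pos [0.3139 0.2896 0.1751] ydir -76.04 z [-0.001  0.    -1.   ] q [-1.14  0.17  0.31  2.12 -0.07  0.87 -2.12] F [1.3 0.8 0.3] w 1.002025522931768 0.0
((0.5025917887687683, 0.36535099148750305), (0.06001871079206467, 0.07125990837812424), 14.008465766906738) hook frame [-0.00601122  0.00030396] 0.039994550162423814
```

View pics/t5c.png

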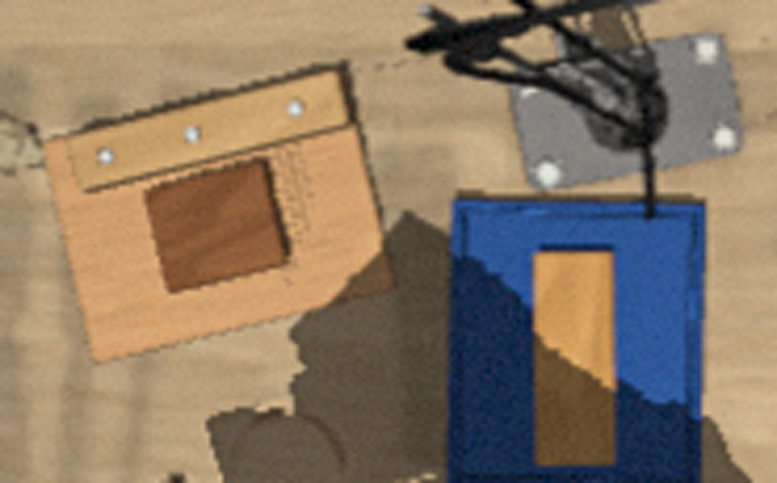

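The walnut sits square on the hook at (218,228) in the crop. It is centred to within about 1 mm along the fence, the gap is about 6 mm, and its angle is within 0.1° of the hook's. The oak is in the tray at (573,357), and the arm is drawn back clear of everything.

```bash
python3 -c "
from cell import ticket;print(ticket.sign_off())"
```

```text
the job is handed in; nothing more can be done
None
```

The job is handed in: the oak offcut lies flat in the blue tray, and the walnut block sits flat on the bench hook, centred along its length and square to the fence with a gap of about 6 mm, finished at about 14 s; the hand-in gave no verdict.

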